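# Fit the splined hand crank to a gauge drive and wind the gauge bar out to its stop

### The job

Slide the loose hand crank onto the sloping splined stub of the grey gauge drive, turned so that its splines match, until its hub sits fully home against the stub's shoulder. Then wind the crank clockwise (seen from the crank side) until the gauge bar is fully out against its end stop, and leave the crank fitted on the stub. Do not push on the bar itself, with the gripper or with the crank, and leave the tools lying about where they are.

Things in the scene. Friction and masses are not known exactly. Their poses are not given: they have to be found in the camera images.
- crank: Loose steel hand crank, about 0.45 kg, standing on its hub. Origin: centre of the hub's lower (mouth) face, on the bore axis; z up the bore, x along the crank arm to the handle. Through bore with six internal grooves 8.4 mm wide, 35.6 mm across groove bottoms, 28 mm across tooth tips; one groove points along +x (to the arm), the others every 60 degrees.
- crank_hub (a point): Centre of the hub's top face, 44 mm up z from the crank's origin; axes as the crank's. The hub is 50 mm in diameter, with two flats 44 mm apart over its full length, each 24 mm wide, that look to +y and -y: grip it across them, fingers either side of the arm. The arm leaves the hub 12 to 22 mm above the mouth face, is 24 mm wide and reaches to x = 88 mm.
- crank_handle (a point): Point on the axis of the crank's handle, 75 mm along x and 66 mm up z from the crank's origin; axes as the crank's. The handle is a black sleeve, 22 mm in diameter, parallel to z from z = 24 to 84 mm (its top end is 18 mm above this point); it spins freely on its spindle.
- stub_shoulder (a point): Point on the stub's axis at its shoulder, a 44 mm disc on which the hub seats: with the crank fully home its origin lies here and the z axes agree. z points out along the stub, 25 degrees from vertical. x turns with the stub and points along one of its six teeth; the others stand every 60 degrees. The crank may go on in any of the six positions.
- stub_end (a point): Tip of the stub, 48 mm along z from the shoulder; axes as stub_shoulder. Teeth: 7 mm wide, 34 mm across tips, 26 mm across roots, from the shoulder to 40 mm, the last 5 mm tapered; then a pilot nose 24.4 mm in diameter, tapering from 42 mm to 17 mm at the tip. Beneath the shoulder: bearing cover 74 mm in diameter from 7 mm down, gearbox 96 x 110 mm from 14 mm down.
- stub (a joint): Turning angle of the stub in rad, growing clockwise seen from the crank side (looking against the stub's z). Stiff (0.35 N m friction): it stays where it is left. It drives the gauge bar by rack and pinion, 14 mm of travel per rad. 0: bar fully in; 3.0: bar fully out, hard against its end stop.
- bar: Toothed steel gauge bar, 14 x 16 mm, running sideways through the lower front of the gearbox, about 50 mm above the worktop, 217 mm long over its end plates. Origin: outer face of the upright gauge finger on its left end; y points outwards. It moves 42 mm along y from fully in to fully out. Do not touch it.
- unit: Fixed gauge drive: steel foot plate 145 x 135 x 10 mm bolted down, grey gearbox on gussets, tilted 25 degrees. Origin: centre of the foot plate's underside; at yaw 0 the stub leans to -x (to the robot). Shoulder at (-25, 0, 100) mm in this frame. The bar reaches from y = -119 to 98 mm when fully in.
- spanner_17: Combination spanner, 185 mm long, lying flat; leave it alone.
- square: Small machinist's square, 91 x 70 mm, lying flat; leave it alone.
- nut_0: Steel hexagon nut, 22 mm wide, lying flat; leave it alone.
- hex_key_2: Black L-shaped hex key, 96 mm long, lying flat; leave it alone.
Not all that is in view belongs to the job. Leave any blue or purple look-alike of the crank alone.

How it is judged (in metres and radians):
On the way, in this order (a step that is already met when the one before it is completed fails the run):
1. the crank's hub is fully home on the splined stub (z of crank in the frame of stub_shoulder below 0.003 m and distance between crank and stub_shoulder below 0.004 m and angle between the z axis of crank and the z axis of stub_shoulder, either way round below 0.07 rad), for 0.2 s.
2. the gauge bar is wound out against its stop with the crank still home (value of joint stub above 2.88 rad and distance between crank and stub_shoulder below 0.004 m), for 0.2 s.
At the end, for the whole second after the job is handed in: The crank sits on the stub, its hub within 4 mm of the shoulder point and its axis within 4 degrees of the stub's; the stub has been wound to at least 2.88 rad of its 3.0 rad (bar within 1.7 mm of its end stop); the crank is released and at rest (all of step 2 and angle between the z axis of crank and the z axis of stub_shoulder, either way round below 0.07 rad and linear speed of crank below 0.02 m/s); the robot touches nothing.
It fails at once if the robot pushes on the gauge bar (contact force between any of the fingers, the arm and bar above 2 N).
It fails at once if the crank is knocked against the gauge bar (contact force between crank and bar above 5 N).
It fails at once if a bystander tool is moved by more than 30 mm (distance of any of spanner_17, square, nut_0, hex_key_2 from where it was at the start of the episode above 0.03 m).
It also fails if it takes over 48 s, if anything falls off the work surface, if the arm or the gripper's body presses on something with over 40 N, if the wrist force passes 120 N, or if a joint passes its speed limit or range.

### The arm

A 6-joint arm with a two-finger parallel gripper is mounted at the origin on a cart in front of the work surface, level with it; the furniture and walls round the work are solid. World frame = base frame: x ahead of the robot, y to its left, z up, the work surface at z = 0. Lengths are in m, angles in degrees, forces in N, time in s.
With the tool pointing down it reaches from about 0.375 to 0.9 m from the base axis. Payload 3.1 kg.
Tool frame: the origin (TCP) lies at the centre of the arm's flange, where the gripper is bolted on; the fingertips stand 182 mm ahead of it and the grasp point (between the pads) lies bot.grip_point_offset ahead of it (bot.grip_point_offset is the distance from the TCP to the grasp point, in m); x points along the fingers, z is the direction in which the jaws open and shut, and the axes are right-handed (so a half turn about x gives the same grasp; the last joint's range is limited). The gripper opens to 87 mm and grips with 3 to 60 N. Pads are 19 mm wide; open, the fingers measure 117 mm over their backs; the gripper's body (75 mm by 190 mm) begins 51 mm behind the grasp point.
Start: joints at [-76.748, 30.224, 82.088, -0, 67.689, -10.227], TCP at [0.249, -0.573, 0.405] pointing down, gripper open.
Joint ranges: [-176.69, 176.69], [-43.24, 126.21], [12.49, 139.97], [-82, 262], [0, 151.66], [-163.58, 163.58]. Speed limits (degrees/s): [159.86, 159.86, 180, 180, 180, 180].

### API

Orientations are given as a 3x3 rotation matrix whose columns are the frame's x, y, z axes.
In Python, from rig import bot gives the robot as it stands.
- The arm moves only by the tool step_arm, never from a script. Its argument "motion" is a list that holds one entry, the list of rows, each a list of 7 numbers: the turn, a rotation vector about the world's x, y, z in degrees, then the shift along the world's x, y, z in mm, then the finger opening in mm, from 0 to 87. A call has 1 to 12 rows; each row is the pose to reach, as a shift and turn from the pose commanded when the call began; what a row does not reach only later rows make up. A row lasts 1/12 s, in which the tool goes at most 41.7 mm and 7.16 degrees, less where a joint would pass 70% of its speed; a pose out of reach is approached as far as the arm can. A call with a gripper value outside its range is refused whole. The fingers move at their own pace and stop on an object; the grip force is fixed at half the most. Time passes only in rows, so rows that repeat a pose let the fingers close. It gives the time, the measured TCP pose, the force and the opening at its end, in the units of the state.
- bot.read_state(): the state, without advancing time (a new reading comes with each control period).
- bot.capture(name): name is "scene" or "top" or "wrist"; returns a dict with "frame" (384x512x3 uint8, red, green, blue), "range_z" (384x512 float32, m along the optical axis (not along the pixel's ray), 0 where there is no reading), "fx", "fy", "cx", "cy" (pixels), "cam_to_world" (4x4, takes a point from camera to world coordinates). Camera axes: x right, y down, z forward; pixel columns grow to the right and rows downward; lengths in m; the calibration is good to about 2 mm. The wrist camera is an equidistant fisheye: a pixel r from the principal point sees the ray r / f radians off the axis. A picture is of the moment at which its call begins.
- bot.hand_in(): hands the job in, once; it reports no verdict.
The state is a dict: "time_s": time; "joint_positions": joint angles; "qvel": joint speeds; "tau": joint torques, N m; "position": TCP position; "tcp_rot": TCP orientation; "force": force on the tool from outside, world axes, zero at the start; "moment": the same for the moment, N m; "opening": opening from 0.0 (shut) to 1.0 (fully open).
Only numpy, scipy, OpenCV 4.12 (cv2) and the standard library are available. Lean on these libraries where they do the work, as an engineer would, in place of code of your own. Each camera call takes 0.05 s, during which the arm holds its last target.

## Working session

There is one attempt and no reset: what is moved stays moved. The work goes in short steps, Python scripts to look and compute and a tool call to move; the robot and the scene stay as the last step left them, time stands still between calls to the robot, and variables do not carry over. Pictures are saved under pics/ and viewed, and the job is handed in when it is done.

Besides the shell and the picture viewer there is one more tool, called in YAML: its name, and indented under it one key for each argument. step_arm: Moves the arm, as the interface text tells. Its arguments: {"type":"object","properties":{"motion":{"type":"array"}},"required":["motion"]}

```bash
ls; mkdir -p pics
cat > h.py <<'E'
from rig import bot
import numpy as np, cv2, pickle
def cap(n,tag):
    c=bot.capture(n); pickle.dump(c,open(f'pics/{tag}.pkl','wb')); cv2.imwrite(f'pics/{tag}.png',c['frame'][:,:,::-1]); return c
def load(tag): return pickle.load(open(f'pics/{tag}.pkl','rb'))
def crop(tag,u0,v0,u1,v1,s):
    c=load(tag); im=c['frame'][v0:v1,u0:u1,::-1]; cv2.imwrite(f'pics/{tag}_c{u0}_{v0}.png',cv2.resize(im,None,fx=s,fy=s,interpolation=cv2.INTER_CUBIC))
def cloud(c):
    d=c['range_z'];v,u=np.mgrid[:d.shape[0],:d.shape[1]]
    P=np.stack([(u-c['cx'])/c['fx']*d,(v-c['cy'])/c['fy']*d,d],-1)
    T=c['cam_to_world'];return P@T[:3,:3].T+T[:3,3]
def proj(c,p):
    T=np.linalg.inv(c['cam_to_world']);q=T[:3,:3]@np.array(p)+T[:3,3]
    return q[0]/q[2]*c['fx']+c['cx'],q[1]/q[2]*c['fy']+c['cy']
E
python3 - <<'E'
from h import *
for n in ['scene','top','wrist']:
    c=cap(n,n+'0'); print(n,c['fx'],c['cx'],c['cy'],np.round(c['cam_to_world'],3).tolist())
print(bot.read_state(),bot.grip_point_offset)
E
```

```text
pics
scene 429.1214364494651 249.8209668560445 195.35392351669444 [[-0.73, -0.319, 0.605, -0.129], [-0.683, 0.318, -0.657, 0.726], [0.018, -0.893, -0.45, 0.601], [0.0, 0.0, 0.0, 1.0]]
top 468.17261739018136 255.4279365712187 182.19655166667 [[0.013, -0.992, 0.125, 0.341], [-1.0, -0.014, -0.003, -0.0], [0.004, -0.125, -0.992, 1.506], [0.0, 0.0, 0.0, 1.0]]
wrist 297.3186396354542 251.07662121045357 191.9521189626615 [[0.399, -0.873, -0.28, 0.326], [-0.917, -0.38, -0.12, -0.539], [-0.002, 0.305, -0.953, 0.384], [0.0, 0.0, 0.0, 1.0]]
{'time_s': 0.15, 'joint_positions': array([-7.67489476e+01,  3.02653603e+01,  8.21380171e+01, -7.44566378e-04,
        6.76898638e+01, -1.02261304e+01]), 'qvel': array([ 0.01895905, -0.16471688, -0.12332722,  0.01238638, -0.01984785,
       -0.00457724]), 'tau': array([ 9.51927068e-04, -4.40429950e+01, -1.76841062e+01,  6.34374213e-02,
        5.52830519e-02, -1.07596502e-04]), 'position': array([ 0.24896754, -0.57299218,  0.40401926]), 'tcp_rot': array([[-3.84724091e-04,  9.17216882e-01,  3.98388057e-01],
       [ 1.58128093e-03,  3.98388146e-01, -9.17215560e-01],
       [-9.99998676e-01,  2.77088515e-04, -1.60364708e-03]]), 'force': array([-0.32091827,  0.39821306,  0.11615898]), 'moment': array([-0.00626906,  0.02495858, -0.02028829]), 'opening': 0.9973791710591436} 0.1635
```

View pics/scene0.png

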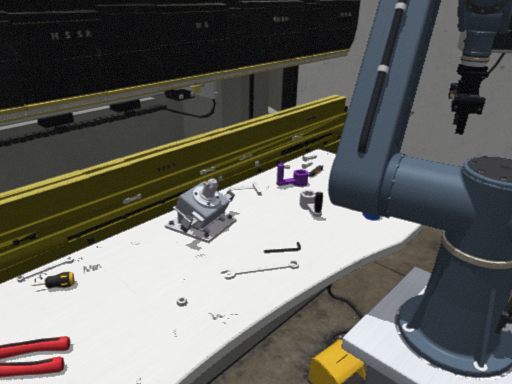

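View pics/top0.png

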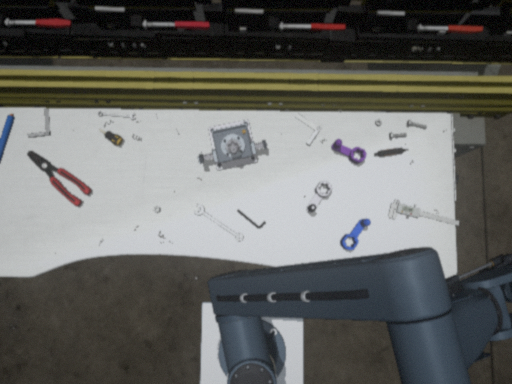

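View pics/wrist0.png

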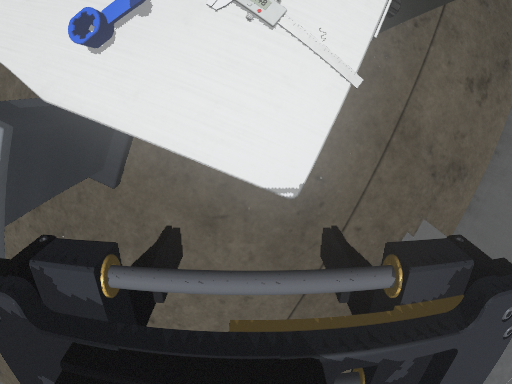

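The scene view shows the gauge drive at about (205,205) and the steel crank at (312,200). In the top view the drive is at (234,147), the crank hub at (323,189) and its handle at (312,209). The blue and purple ones are decoys. Next I'll zoom in.

Run:
```python
from h import *
crop('top0',190,110,350,230,5); crop('scene0',150,150,340,250,4)
c=load('top0');P=cloud(c)
for u,v in [(323,189),(312,209),(321,196),(327,183),(234,147),(233,146),(240,135)]: print(u,v,np.round(P[v,u],4))
```

```text
323 189 [ 0.5128 -0.2237 -0.0033]
312 209 [ 0.4415 -0.1775  0.0802]
321 196 [ 0.4861 -0.2116  0.0354]
327 183 [ 0.5268 -0.2297  0.0424]
234 147 [0.6176 0.061  0.1437]
233 146 [0.619  0.0637 0.1509]
240 135 [0.6644 0.0453 0.0989]
```

View pics/top0_c190_110.png

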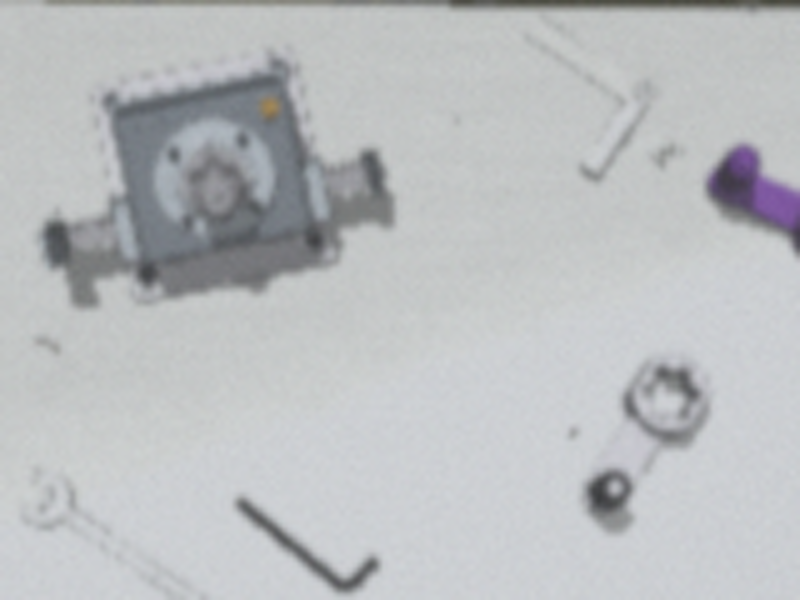

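View pics/scene0_c150_150.png

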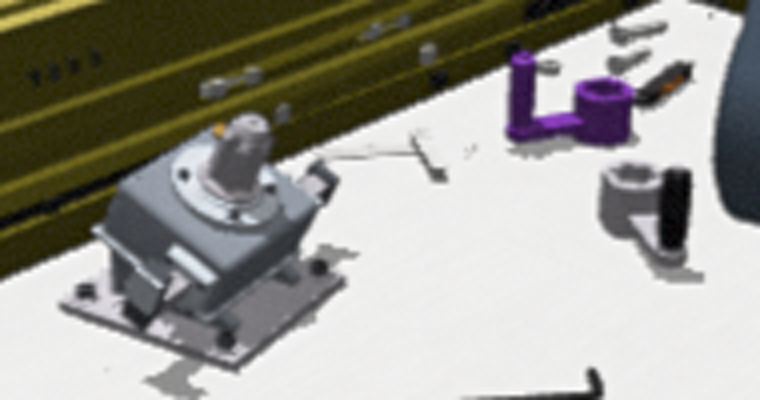

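```bash
cat >> h.py <<'E'
def ray(c,u,v,fish=False):
    x,y=(u-c['cx'])/c['fx'],(v-c['cy'])/c['fy']
    if fish:
        r=np.hypot(x,y); d=np.array([x/r*np.sin(r),y/r*np.sin(r),np.cos(r)]) if r>1e-9 else np.array([0,0,1.])
    else: d=np.array([x,y,1.])
    T=c['cam_to_world'];d=T[:3,:3]@d;return T[:3,3],d/np.linalg.norm(d)
def atz(c,u,v,z,fish=False):
    o,d=ray(c,u,v,fish);return o+d*(z-o[2])/d[2]
def wproj(c,p):
    T=np.linalg.inv(c['cam_to_world']);q=T[:3,:3]@np.array(p)+T[:3,3]
    th=np.arctan2(np.hypot(q[0],q[1]),q[2]);a=np.arctan2(q[1],q[0])
    return c['cx']+c['fx']*th*np.cos(a),c['cy']+c['fy']*th*np.sin(a)
def wcloud(c):
    d=c['range_z'];v,u=np.mgrid[:d.shape[0],:d.shape[1]]
    x,y=(u-c['cx'])/c['fx'],(v-c['cy'])/c['fy'];r=np.hypot(x,y)+1e-12
    k=np.tan(np.minimum(r,1.5))/r
    P=np.stack([x*k*d,y*k*d,d],-1);T=c['cam_to_world'];return P@T[:3,:3].T+T[:3,3]
def rv(R0,R1):
    return np.degrees(cv2.Rodrigues(R1@R0.T)[0].ravel())
E
python3 - <<'E'
from h import *
c=load('top0')
hub=atz(c,190+668/5,110+398/5,.044);hd=atz(c,190+612/5,110+488/5,.084)
print(hub,hd,hd-hub,np.degrees(np.arctan2(*(hd-hub)[1::-1])),np.linalg.norm((hd-hub)[:2]))
P=cloud(c)
# foot plate corners guess z=.01
for u,v in [(102,88),(292,52),(335,262),(148,298)]: print(atz(c,190+u/5,110+v/5,.01))
# bar ends
print(atz(c,190+55/5,110+240/5,.055),atz(c,190+375/5,110+172/5,.055))
# gearbox face plane fit
m=(P[...,2]>.06)&(P[...,2]<.16)&(abs(P[...,0]-.63)<.08)&(abs(P[...,1]-.06)<.08)
Q=P[m];print(len(Q))
best=None
rng=np.random.default_rng(0)
for i in range(500):
    a,b,d=Q[rng.choice(len(Q),3,False)];n=np.cross(b-a,d-a);n/=np.linalg.norm(n)+1e-12
    k=(abs((Q-a)@n)<.003).sum()
    if best is None or k>best[0]: best=(k,n,a)
k,n,a=best;n*=np.sign(n[2]);I=Q[abs((Q-a)@n)<.003];ce=I.mean(0);n=np.linalg.svd(I-ce)[2][2];n*=np.sign(n[2])
print(k,n,np.degrees(np.arccos(n[2])),np.degrees(np.arctan2(-n[1],-n[0])),ce)
w=load('wrist0');s=bot.read_state()
T=np.eye(4);T[:3,:3]=s['tcp_rot'];T[:3,3]=s['position'];print(np.round(np.linalg.inv(T)@w['cam_to_world'],4).tolist())
np.save('tc.npy',np.linalg.inv(T)@w['cam_to_world'])
E
```

```text
[ 0.50553511 -0.2186185   0.044     ] [ 0.44548635 -0.17828234  0.084     ] [-0.06004876  0.04033616  0.04      ] 146.1098182609981 0.07233850219876341
[0.70806961 0.14531615 0.01      ]
[0.73396477 0.02155233 0.01      ]
[ 0.5949946 -0.0083975  0.01     ]
[0.56973851 0.11210044 0.01      ]
[0.59890931 0.16798528 0.055     ] [ 0.64527399 -0.03265902  0.055     ]
1296
414 [-0.42024824 -0.10096184  0.90177498] 25.607629384925737 13.5089159574192 [0.6364022  0.06921356 0.08762823]
[[-0.0001, -0.3048, 0.9524, 0.0203], [0.0002, -0.9524, -0.3048, 0.0839], [1.0, 0.0002, 0.0001, -0.0004], [0.0, 0.0, 0.0, 1.0]]
```

```bash
cat >> h.py <<'E'
def unit(yaw,cx,cy,tilt=25):
    y=np.radians(yaw);t=np.radians(tilt);ux=np.array([np.cos(y),np.sin(y),0]);
    s=-np.sin(t)*ux+np.array([0,0,np.cos(t)])
    return np.array([cx,cy,.1])-.025*ux,s,ux
def state():
    s=bot.read_state();print('t',s['time_s'],'q',np.round(s['joint_positions'],1),'p',np.round(s['position'],4),'F',np.round(s['force'],1),'M',np.round(s['moment'],2),'o',round(s['opening'],3));return s
def show(R1,p1,s=None):
    s=s or state();print('turn',np.round(rv(s['tcp_rot'],R1),2),'shift mm',np.round((np.array(p1)-s['position'])*1e3,1))
E
python3 - <<'E'
from h import *
tc=np.load('tc.npy')
sh,s,ux=unit(13,.652,.0676);print(sh,s)
cz=-s;cy=ux-(ux@cz)*cz;cy/=np.linalg.norm(cy);cx=np.cross(cy,cz)
C=np.eye(4);C[:3,:3]=np.c_[cx,cy,cz];C[:3,3]=sh+s*(.048+.22)
T=C@np.linalg.inv(tc);print(np.round(T,3));show(T[:3,:3],T[:3,3])
print('fingertip',T[:3,3]+.182*T[:3,0])
E
```

```text
[0.62764075 0.06197622 0.1       ] [-0.41178658 -0.09506842  0.90630779]
[[ 0.123 -0.967 -0.225  0.596]
 [ 0.028 -0.223  0.974  0.055]
 [-0.992 -0.126 -0.     0.374]
 [ 0.     0.     0.     1.   ]]
t 0.15 q [-76.7  30.3  82.1  -0.   67.7 -10.2] p [ 0.249 -0.573  0.404] F [-0.3  0.4  0.1] M [-0.01  0.02 -0.02] o 0.997
turn [-10.21  -3.5  169.19] shift mm [346.8 628.  -30.4]
fingertip [0.61814851 0.06011852 0.19310315]
```

step_arm:
  motion:
    - [[0,0,84,180,320,0,87],[0,0,84,180,320,0,87],[0,0,84,180,320,0,87],[0,0,84,180,320,0,87],[0,0,84,180,320,0,87],[0,0,84,180,320,0,87],[0,0,84,180,320,0,87],[0,0,84,180,320,0,87],[0,0,84,180,320,0,87],[0,0,84,180,320,0,87],[0,0,84,180,320,0,87],[0,0,84,180,320,0,87]]

```text
time_s: 1.15
position: [0.4294, -0.252, 0.4046]
tcp_rot: [[-0.0, -0.308, 0.951], [0.0, 0.951, 0.308], [-1.0, 0.0, -0.0]]
force: [-0.3, -1.5, 0.4]
opening: 0.997
```

```bash
cat > view.py <<'E'
from h import *
tc=np.load('tc.npy')
sh,s,ux=unit(13,.652,.0676)
cz=-s;cy=ux-(ux@cz)*cz;cy/=np.linalg.norm(cy);cx=np.cross(cy,cz)
C=np.eye(4);C[:3,:3]=np.c_[cx,cy,cz];C[:3,3]=sh+s*(.048+.22)
T=C@np.linalg.inv(tc);show(T[:3,:3],T[:3,3])
E
python3 view.py
```

```text
t 1.15 q [-43.3  20.5 100.   -0.   59.5 -61.2] p [ 0.4294 -0.252   0.4046] F [-0.3 -1.5  0.4] M [-0.05 -0.12  0.01] o 0.997
turn [-3.92 -6.95 84.92] shift mm [166.3 307.  -31. ]
```

step_arm:
  motion:
    - [[-4,-7,85,166,307,-31,87],[-4,-7,85,166,307,-31,87],[-4,-7,85,166,307,-31,87],[-4,-7,85,166,307,-31,87],[-4,-7,85,166,307,-31,87],[-4,-7,85,166,307,-31,87],[-4,-7,85,166,307,-31,87],[-4,-7,85,166,307,-31,87],[-4,-7,85,166,307,-31,87],[-4,-7,85,166,307,-31,87],[-4,-7,85,166,307,-31,87],[-4,-7,85,166,307,-31,87]]

```text
time_s: 2.15
position: [0.595, 0.0548, 0.3732]
tcp_rot: [[0.124, -0.966, -0.226], [0.029, -0.224, 0.974], [-0.992, -0.127, 0.0]]
force: [0.2, -0.6, 0.6]
opening: 1.002
```

```bash
python3 view.py; python3 -c "
from h import *
cap('wrist','w1');cap('wrist','w1b');crop('w1',150,90,350,290,4)"
```

```text
t 2.15 q [  -6.    29.2   90.3    3.    53.6 -110.6] p [0.595  0.0548 0.3732] F [ 0.2 -0.6  0.6] M [ 0.14 -0.04  0.02] o 1.002
turn [-0.03  0.04 -0.06] shift mm [0.8 0.2 0.5]
```

View pics/w1.png

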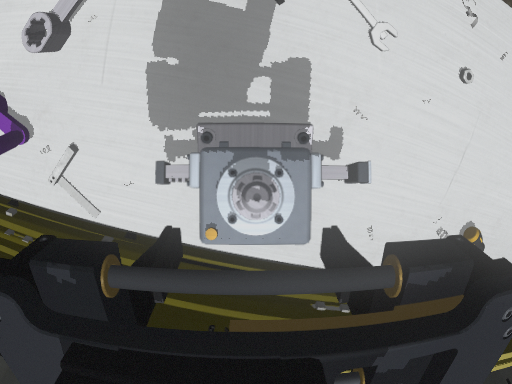

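```bash
python3 -c "
from h import *
crop('w1',210,150,302,242,8);crop('w1b',210,150,302,242,8)"
```

```text
(no output)
```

View pics/w1_c210_150.png

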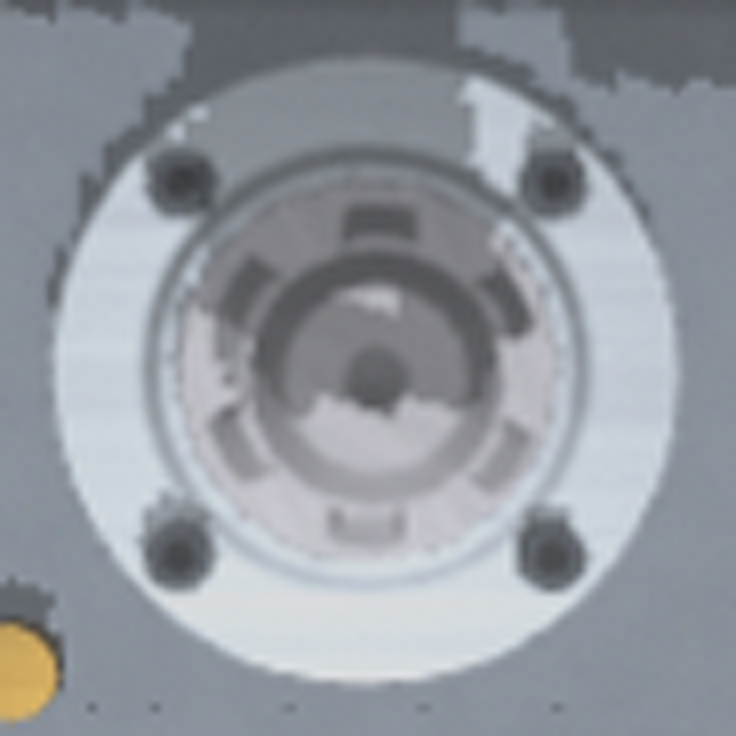

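View pics/w1_c150_90.png

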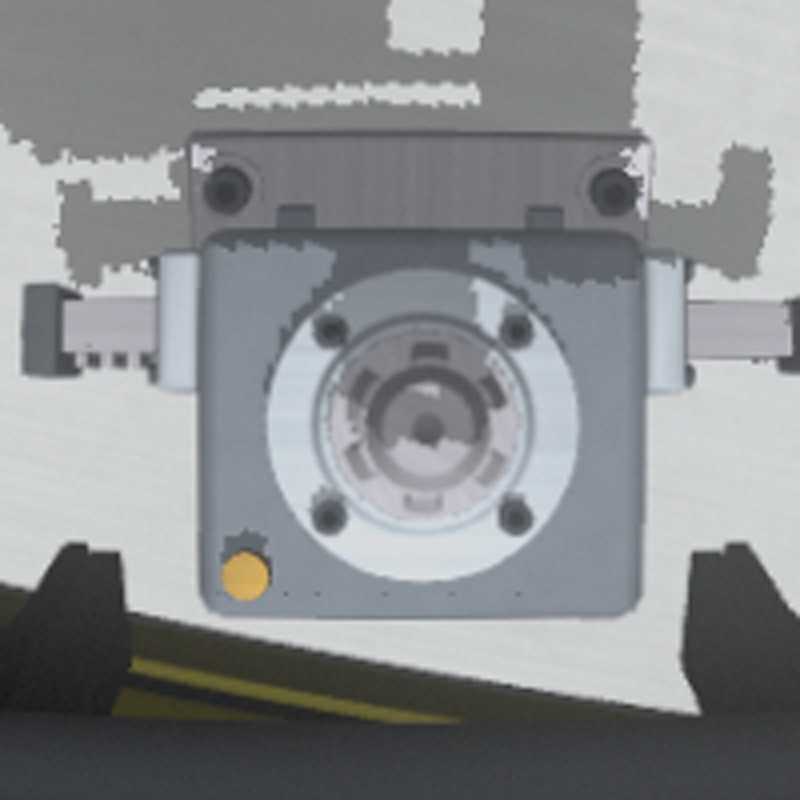

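Run:
```python
from h import *
c=load('w1');c2=load('w1b')
print(np.round(c['cam_to_world'],4).tolist(), np.abs(c['cam_to_world']-c2['cam_to_world']).max())
d=c['range_z']
a,b=210,150
np.set_printoptions(linewidth=220)
print(np.round(d[173:215:2,234:280:2]*1000).astype(int))
# plane fit on cover+gearbox face
P=wcloud(c)
v,u=np.mgrid[:384,:512];
m=(d>0)&(u>203)&(u<307)&(v>152)&(v<240)&(np.hypot(u-256,v-195)>42)
Q=P[m]
for _ in range(5):
    ce=np.median(Q,0) if _==0 else Q.mean(0);n=np.linalg.svd(Q-ce)[2][2];n*=np.sign(n[2]);r=abs((Q-ce)@n);Q=Q[r<max(.002,r.std())]
print(len(Q),ce,n,np.degrees(np.arccos(n[2])),np.degrees(np.arctan2(-n[1],-n[0])))
```

```text
[[-0.226, 0.8825, 0.4124, 0.5155], [0.9741, 0.2048, 0.0956, 0.0365], [-0.0001, 0.4234, -0.906, 0.3424], [0.0, 0.0, 0.0, 1.0]] 0.0026201979666866937
[[272 272 277   0 275 275 273 275 269 269 270 270 269 271 269 271 274 274 276 276 272 272 272]
 [272 275 276 275 274 270 269 269 269 268 234 234 233 234 269 270 270 273 275 273 277   0 273]
 [276 275 273 273 269 271 270 270 269 269 232 231 230 231 270 268 269 270 270 275 273 277 272]
 [275 274 273 270 269 270 269 270 269 269 230 230 229 228 270 269 270 269 269 270 273 274 277]
 [273 274 269 271 270 269 269 269 230 229 226 225 227 226 229 229 271 270 269 269 270 275 275]
 [273 270 269 233 232 232 270 228 226 226 224 223 224 223 225 226 230 269 268 270 270 270 273]
 [272 270 269 232 230 229 227 225 224 222 222 222 221 222 223 224 226 228 230 230 234 270 274]
 [270 270 234 231 229 228 224 222 221 221 221 222 221 221 221 221 224 226 229 229 231 235 270]
 [269 270 232 230 227 226 224 223 221 221 221 223 222 222 220 222 221 225 225 229 231 233 270]
 [269 270 269 269 227 223 222 223 221 222 222 223 221 222 220 222 222 222 225 229 230 234 270]
 [
[... 459 characters left out ...]
 268 269 269]
 [270 269 232 231 229 224 223 220 221 221 222 220 221 222 222 222 221 223 228 228 230 270 274]
 [270 270 234 232 229 226 224 223 222 221 222 222 222 222 222 221 223 224 227 231 231 234 274]
 [272 269 233 232 230 230 227 224 223 221 221 221 223 221 221 223 226 227 229 232 234 272 273]
 [273 274 270 234 270 270 229 228 226 224 223 223 225 223 226 225 226 271 231 232 271 274 274]
 [276 273 271 270 269 270 269 270 229 228 227 226 226 226 228 230 269 268 270 235 273 274 276]
 [276 275 274 269 268 268 270 269 268 231 230 229 230 231 269 269 270 269 270 274 275 276 276]]
3155 [0.63447756 0.06919571 0.08723312] [-0.41320845 -0.09262906  0.90591315] 25.053448749722293 12.635128034405966
```

Run:
```python
from h import *
from scipy.optimize import minimize
c=load('w1')
P=wcloud(c)
n=np.array([-0.41320845,-0.09262906,0.90591315]);n/=np.linalg.norm(n)
ex=np.array([1,0,0])-n[0]*n;ex/=np.linalg.norm(ex);ey=np.cross(n,ex)
v,u=np.mgrid[:384,:512];d=c['range_z']
m=(d>0)&(np.hypot(u-256,v-195)<34);Q=P[m]
h=Q@n
hs=np.median(h[(d[m]>.268)&(d[m]<.271)]);print('shoulder plane h',hs,'tip',np.percentile(h,99.5)-hs)
A=np.c_[Q@ex,Q@ey];hh=h-hs
# disc centroid: boundary of pts with |hh|<2mm or above
T=(hh>.028);sol=A[T]
hgt=hh[T]
c0=A[hh>.044].mean(0);print('nose centroid',c0, np.round(c0[0]*ex+c0[1]*ey+n*hs,4))
D=A[(abs(hh)<.002)|(hh>.028)]
# disc center: fit circle to disc area via bounding min/max
print('disc', (D.max(0)+D.min(0))/2,D.max(0)-D.min(0), cv2.minEnclosingCircle((D*1000).astype(np.float32)))
th=A[(hh>.0335)&(hh<.0415)];non=A[abs(hh)<.003]
def cost(p):
    def inside(X):
        r=X-p[:2];best=np.full(len(X),-1.)
        for k in range(6):
            a=p[2]+k*np.pi/3;x=r@[np.cos(a),np.sin(a)];y=-r[:,0]*np.sin(a)+r[:,1]*np.cos(a)
            s=np.minimum(np.minimum(x-.0,.0172-x),.0036-abs(y));best=np.maximum(best,s)
        return best
    i=inside(th);o=inside(non)
    tr=np.hypot(*(th-p[:2]).T)
    return np.minimum(np.maximum(-i,0)*1e3,1.5)[tr>.0135].sum()+np.minimum(np.maximum(o,0)*1e3,3).sum()
best=min((minimize(cost,[c0[0],c0[1],a],method='Nelder-Mead',options=dict(xatol=1e-5,fatol=1e-4,initial_simplex=[[c0[0],c0[1],a],[c0[0]+.002,c0[1],a],[c0[0],c0[1]+.002,a],[c0[0],c0[1],a+.1]])) for a in np.radians(np.arange(0,60,8))),key=lambda r:r.fun)
print(best.fun,len(th),len(non),best.x[:2],np.degrees(best.x[2])%60)
p=best.x;C=p[0]*ex+p[1]*ey+n*hs;print('shoulder',C)
a=p[2];t=np.cos(a)*ex+np.sin(a)*ey
for k in range(6):
    b=a+k*np.pi/3;t=np.cos(b)*ex+np.sin(b)*ey;print(k,np.round(wproj(c,C+n*.036+t*.0155),1),np.round((np.array(wproj(c,C+n*.036+t*.0155))-[210,150])*8+4))
for nm,X in [('tip',C+n*.048),('sh',C)]: print(nm,np.round((np.array(wproj(c,X))-[210,150])*8+4))
np.savez('stub.npz',C=C,n=n,ex=ex,ey=ey,a=a)
```

```text
shoulder plane h -0.17566133298497064 tip 0.04923961223752357
nose centroid [0.61040722 0.0768428 ] [0.6284 0.0671 0.0996]
disc [0.60983353 0.07681977] [0.05233953 0.05340663] ((609.9384765625, 77.05181884765625), 31.118192672729492)
0.0 347 743 [0.61053424 0.0770437 ] 11.722150160200595
shoulder [0.62855949 0.06725396 0.09967228]
0 [255.9 215.9] [371. 531.]
1 [273.4 206.8] [511. 458.]
2 [274.3 187.1] [518. 301.]
3 [257.7 176.5] [385. 216.]
4 [240.2 185.6] [245. 289.]
5 [239.3 205.3] [238. 446.]
tip [381. 375.]
sh [371. 369.]
```

```bash
cat > fit.py <<'E'
from h import *
from scipy.optimize import minimize
def run(tag,n,c0pix=(256,195)):
    c=load(tag);P=wcloud(c);n=n/np.linalg.norm(n)
    ex=np.array([1,0,0])-n[0]*n;ex/=np.linalg.norm(ex);ey=np.cross(n,ex)
    v,u=np.mgrid[:384,:512];d=c['range_z']
    m=(d>0)&(np.hypot(u-c0pix[0],v-c0pix[1])<34);Q=P[m];h=Q@n
    C0=np.array([.6284,.0671,.0996]);hs=np.median(h[abs(h-C0@n)<.003]);A=np.c_[Q@ex,Q@ey];hh=h-hs
    c0=A[hh>.044].mean(0)
    th=A[(hh>.0335)&(hh<.0415)];non=A[abs(hh)<.003]
    def cost(p,m=.0008):
        def inside(X):
            r=X-p[:2];best=.013-np.hypot(*r.T)
            for k in range(6):
                a=p[2]+k*np.pi/3;x=r@[np.cos(a),np.sin(a)];y=-r[:,0]*np.sin(a)+r[:,1]*np.cos(a)
                best=np.maximum(best,np.minimum(np.minimum(x,.0168-x),.0035-abs(y)))
            return best
        return (np.clip(m-inside(th),0,.003)**2).sum()*1e6+(np.clip(m+inside(non),0,.003)**2).sum()*1e6
    best=min((minimize(cost,[c0[0],c0[1],a],method='Nelder-Mead',options=dict(xatol=1e-6,fatol=1e-5,initial_simplex=[[c0[0],c0[1],a],[c0[0]+.002,c0[1],a],[c0[0],c0[1]+.002,a],[c0[0],c0[1],a+.1]])) for a in np.radians(np.arange(0,60,8))),key=lambda r:r.fun)
    p=best.x;C=p[0]*ex+p[1]*ey+n*hs
    print(tag,best.fun,len(th),np.degrees(p[2])%60,'C',np.round(C,4))
    return C,n,ex,ey,p[2],c
E
python3 - <<'E'
from fit import *
n=np.array([-0.41320845,-0.09262906,0.90591315])
for t in ['w1','w1b']:
    C,n,ex,ey,a,c=run(t,n)
    for k in range(6):
        b=a+k*np.pi/3;t=np.cos(b)*ex+np.sin(b)*ey;print(k,np.round((np.array(wproj(c,C+n*.036+t*.0155))-[210,150])*8+4))
np.savez('stub.npz',C=C,n=n,ex=ex,ey=ey,a=a)
E
```

```text
w1 41.733949309613976 344 11.602237741784478 C [0.6286 0.0672 0.0995]
0 [510. 458.]
1 [517. 301.]
2 [385. 216.]
3 [245. 288.]
4 [237. 446.]
5 [370. 530.]
w1b 43.61154411699832 346 11.317949869877774 C [0.6286 0.0671 0.0995]
0 [373. 530.]
1 [513. 459.]
2 [522. 302.]
3 [390. 216.]
4 [249. 287.]
5 [241. 444.]
```

Run:
```python
from h import *
tc=np.load('tc.npy')
g=np.radians(146);ax=np.array([np.cos(g),np.sin(g),0]);cz=np.array([0,0,-1.]);cy=-ax;cx=np.cross(cy,cz)
C=np.eye(4);C[:3,:3]=np.c_[cx,cy,cz];C[:3,3]=[.5055,-.2186,.044+.23]
T=C@np.linalg.inv(tc);print(np.round(T,3));show(T[:3,:3],T[:3,3]);print('tip',T[:3,3]+.182*T[:3,0])
```

```text
[[-0.253 -0.789  0.559  0.577]
 [ 0.17   0.533  0.829 -0.266]
 [-0.952  0.305 -0.     0.268]
 [ 0.     0.     0.     1.   ]]
t 2.25 q [  -6.    29.1   90.3    2.9   53.6 -110.2] p [0.5949 0.054  0.3733] F [-1.4  0.4  0.8] M [ 0.13 -0.06 -0.  ] o 0.999
turn [  4.72  25.29 -45.86] shift mm [ -17.8 -320.5 -105.5]
tip [ 0.53103875 -0.23543385  0.0944655 ]
```

step_arm:
  motion:
    - [[4.7,25.3,-45.9,-18,-320,-105,87],[4.7,25.3,-45.9,-18,-320,-105,87],[4.7,25.3,-45.9,-18,-320,-105,87],[4.7,25.3,-45.9,-18,-320,-105,87],[4.7,25.3,-45.9,-18,-320,-105,87],[4.7,25.3,-45.9,-18,-320,-105,87],[4.7,25.3,-45.9,-18,-320,-105,87],[4.7,25.3,-45.9,-18,-320,-105,87],[4.7,25.3,-45.9,-18,-320,-105,87],[4.7,25.3,-45.9,-18,-320,-105,87],[4.7,25.3,-45.9,-18,-320,-105,87]]

```text
time_s: 3.17
position: [0.5767, -0.2663, 0.2684]
tcp_rot: [[-0.253, -0.787, 0.562], [0.171, 0.536, 0.827], [-0.952, 0.305, -0.001]]
force: [-0.5, 0.2, 0.5]
opening: 1.004
```

```bash
python3 -c "
from h import *
state();cap('wrist','w2');crop('w2',150,90,350,290,4)"
```

```text
t 3.1667 q [-34.8  43.4  80.9  -0.2  73.4 -90.5] p [ 0.5767 -0.2663  0.2684] F [-0.5  0.2  0.5] M [-0.02 -0.33  0.06] o 1.004
```

View pics/w2.png

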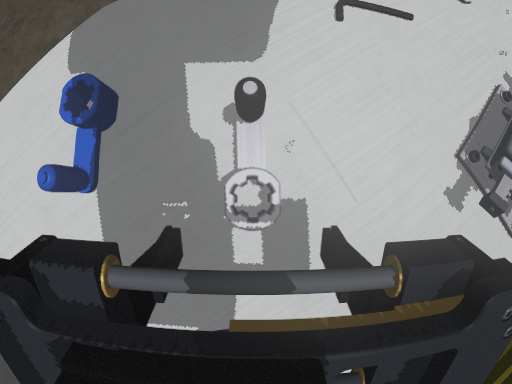

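View pics/w2_c150_90.png

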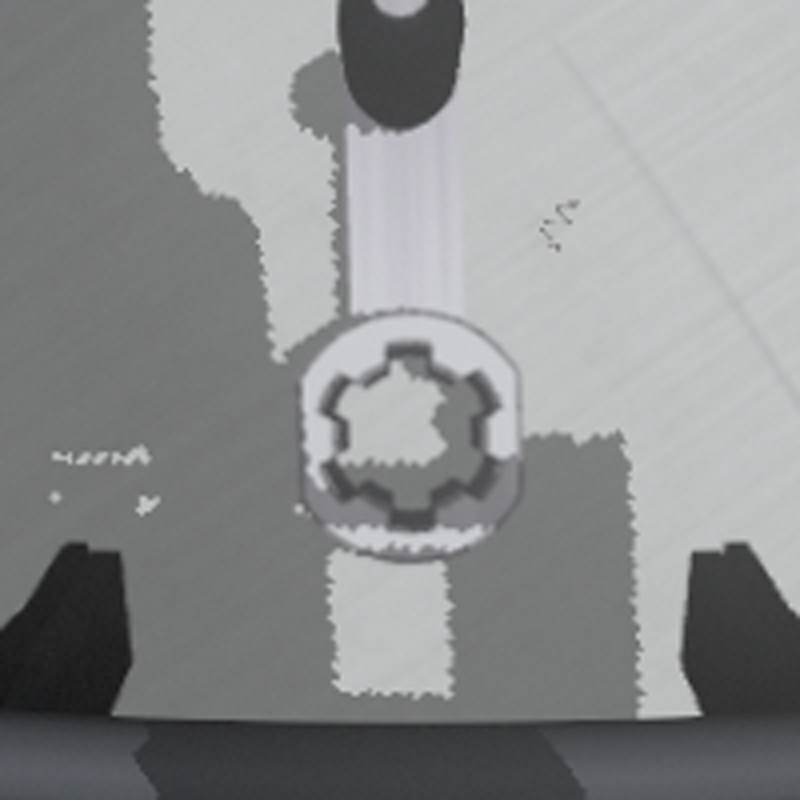

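Run:
```python
from h import *
from scipy.optimize import minimize
c=load('w2');P=wcloud(c);d=c['range_z'];v,u=np.mgrid[:384,:512]
m=(d>0)&(np.hypot(u-252.5,v-198.6)<40)
Q=P[m];Z=Q[:,2];zt=np.median(Z[(Z>.035)&(Z<.055)]);print('top z',zt)
H=Q[abs(Z-zt)<.003][:,:2];N=Q[(Z<.03)][:,:2]
def cost(p,mg=.0008):
    def ins(X):
        r=X-p[:2];x=r@[np.cos(p[2]),np.sin(p[2])];y=-r[:,0]*np.sin(p[2])+r[:,1]*np.cos(p[2])
        R=np.hypot(x,y);o=np.minimum(.025-R,.022-abs(y))
        i=.014-R
        for k in range(6):
            a=k*np.pi/3;xx=x*np.cos(a)+y*np.sin(a);yy=-x*np.sin(a)+y*np.cos(a)
            i=np.maximum(i,np.minimum(np.minimum(xx,.0178-xx),.0042-abs(yy)))
        return np.minimum(o,-i)
    return 1e6*((np.clip(mg-ins(H),0,.003)**2).sum()+(np.clip(mg+ins(N),0,.003)**2).sum())
c0=(H.max(0)+H.min(0))/2
b=min((minimize(cost,[*c0,np.radians(g)],method='Nelder-Mead',options=dict(xatol=1e-6,fatol=1e-5,initial_simplex=[[*c0,np.radians(g)],[c0[0]+.002,c0[1],np.radians(g)],[c0[0],c0[1]+.002,np.radians(g)],[*c0,np.radians(g+5)]])) for g in (138,142,146,150)),key=lambda r:r.fun)
print(b.fun,len(H),b.x[:2],np.degrees(b.x[2]))
m=(d>0)&(abs(u-250)<25)&(abs(v-98)<35);Q=P[m];t=Q[Q[:,2]>.078];print('handle top',t.mean(0),len(t))
q=np.median(Q[abs(Q[:,2]-.022)<.004],0);print('arm top z',q)
h=t.mean(0)[:2]-b.x[:2];print(np.hypot(*h),np.degrees(np.arctan2(h[1],h[0])))
print('table z',np.median(P[(d>0)&(abs(u-320)<15)&(abs(v-130)<20)],0))
cr=np.array([*b.x[:2],.0]);g=b.x[2];np.savez('crank.npz',cr=cr,g=g)
T=np.eye(3);x=np.array([0,0,-1.]);y=np.array([np.cos(g),np.sin(g),0]);z=np.cross(x,y);R=np.c_[x,y,z]
G=np.array([*b.x[:2],.029]);print(R);show(R,G-x*.1635)
```

```text
top z 0.043646643220643266
249.84531792639837 1646 [ 0.50929709 -0.21973931] 147.06792068728518
handle top [ 0.44755877 -0.18035061  0.08242263] 690
arm top z [ 0.45645997 -0.18676053  0.02177757]
0.07323311739406353 147.46235334151797
table z [ 4.92442927e-01 -1.29902820e-01 -1.92371548e-04]
[[ 0.         -0.83931562  0.54364446]
 [ 0.          0.54364446  0.83931562]
 [-1.          0.          0.        ]]
t 3.2167 q [-34.7  43.4  81.   -0.2  73.4 -90.5] p [ 0.5769 -0.2652  0.2689] F [-0.4  0.8 -0.5] M [-0.02 -0.27  0.03] o 1.0
turn [ -9.76 -14.82   1.16] shift mm [-67.6  45.5 -76.4]
```

step_arm:
  motion:
    - [[-9.8,-14.8,1.2,-67.5,45.5,10,87],[-9.8,-14.8,1.2,-67.5,45.5,10,87],[-9.8,-14.8,1.2,-67.5,45.5,10,87],[-9.8,-14.8,1.2,-67.5,45.5,10,87],[-9.8,-14.8,1.2,-67.5,45.5,-20,87],[-9.8,-14.8,1.2,-67.5,45.5,-20,87]]

```text
time_s: 3.72
position: [0.5098, -0.2193, 0.247]
tcp_rot: [[-0.004, -0.841, 0.541], [0.001, 0.541, 0.841], [-1.0, 0.003, -0.001]]
force: [-1.4, 0.5, 0.6]
opening: 1.003
```

```bash
python3 -c "
from h import *
s=state();cap('wrist','w3');cap('scene','s3');crop('s3',230,140,390,260,5)
k=np.load('crank.npz');x=np.array([0,0,-1.]);g=np.radians(147.2);y=np.array([np.cos(g),np.sin(g),0]);show(np.c_[x,y,np.cross(x,y)],np.array([*k['cr'][:2],.029+.1635]),s)
"
```

```text
t 3.7167 q [-34.8  38.2  99.3  -0.1  42.7 -91.9] p [ 0.5098 -0.2193  0.247 ] F [-1.4  0.5  0.6] M [ 0.09 -0.12  0.01] o 1.003
turn [-0.05 -0.2  -0.02] shift mm [ -0.5  -0.4 -54.5]
```

View pics/w3.png

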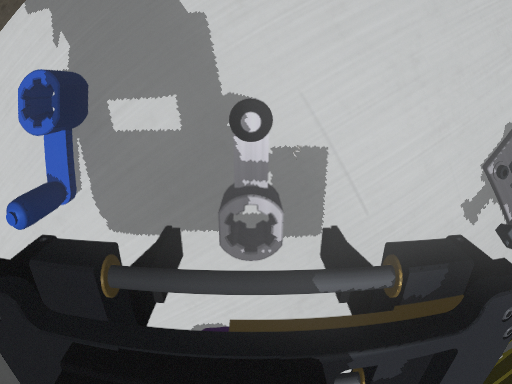

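View pics/s3_c230_140.png

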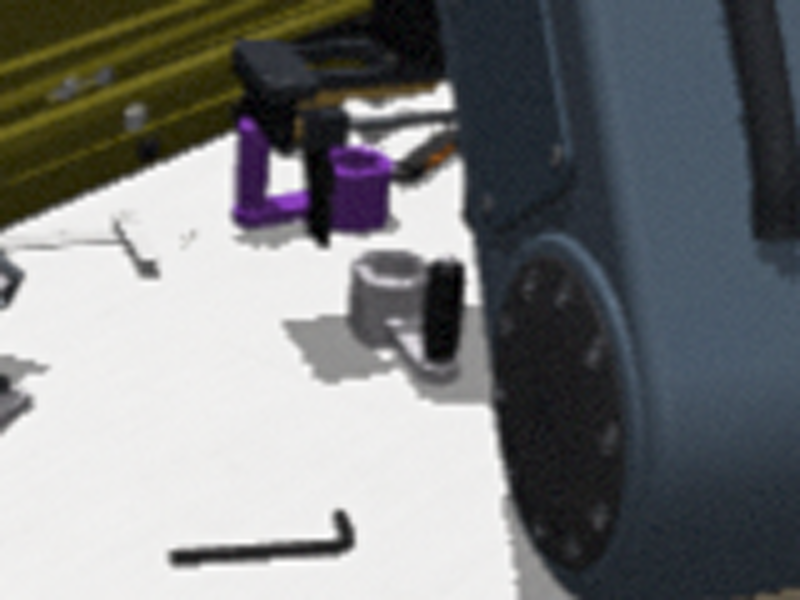

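The wrist view shows the hub at (251,225), centred between the fingers, with the handle in line at (251,120). I'll go down and grip.

step_arm:
  motion:
    - [[0,-0.2,0,-0.5,-0.4,-30,87],[0,-0.2,0,-0.5,-0.4,-54.5,87],[0,-0.2,0,-0.5,-0.4,-54.5,87],[0,-0.2,0,-0.5,-0.4,-54.5,60],[0,-0.2,0,-0.5,-0.4,-54.5,30],[0,-0.2,0,-0.5,-0.4,-54.5,30],[0,-0.2,0,-0.5,-0.4,-54.5,30],[0,-0.2,0,-0.5,-0.4,-54.5,30],[0,-0.2,0,-0.5,-0.4,-54.5,30],[0,-0.2,0,-0.5,-0.4,-54.5,30]]

```text
time_s: 4.65
position: [0.5091, -0.2212, 0.1948]
tcp_rot: [[0.004, -0.84, 0.543], [-0.002, 0.543, 0.84], [-1.0, -0.005, 0.001]]
force: [0.0, -0.5, -0.5]
opening: 0.553
```

```bash
python3 -c "
from h import *
s=state();print(s['opening']*87)"
```

```text
t 4.65 q [-3.500e+01  4.340e+01  1.004e+02  1.000e-01  3.590e+01 -9.220e+01] p [ 0.5091 -0.2212  0.1948] F [ 0.  -0.5 -0.5] M [ 0.04 -0.12 -0.01] o 0.553
48.14581504447734
```

step_arm:
  motion:
    - [[0,0,0,0,0,0,30],[0,0,0,0,0,0,30],[0,0,0,0,0,0,30],[0,0,0,0,0,0,30],[0,0,0,0,0,0,30]]

```text
time_s: 5.07
position: [0.5093, -0.221, 0.1946]
tcp_rot: [[0.004, -0.84, 0.543], [-0.002, 0.543, 0.84], [-1.0, -0.005, 0.001]]
force: [0.7, 1.7, 5.1]
opening: 0.502
```

```bash
python3 -c "
from h import *
s=state();print(s['opening']*87);cap('wrist','w4')"
```

```text
t 5.0667 q [-3.500e+01  4.340e+01  1.004e+02  1.000e-01  3.590e+01 -9.220e+01] p [ 0.5093 -0.221   0.1946] F [0.7 1.7 5.1] M [ 0.4  -0.27 -0.08] o 0.502
43.68645042902453
```

View pics/w4.png

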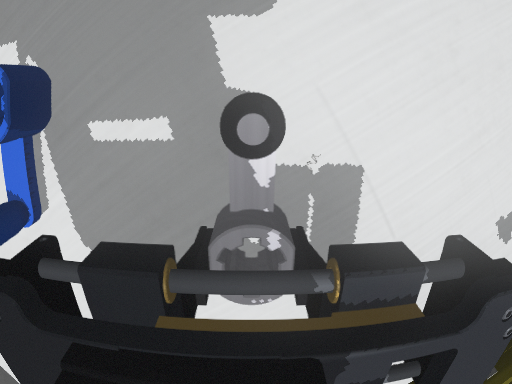

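```bash
cat > ins.py <<'E'
from h import *
import sys
k=np.load('stub.npz');C,n,ex,ey=k['C'],k['n'],k['ex'],k['ey']
a=np.radians(11.45+180)
L=.1946;DY=.0016
def target(h,turn=0,dlat=(0,0),az=0):
    b=a-np.radians(turn);y=np.cos(b)*ex+np.sin(b)*ey;x=-n;R=np.c_[x,y,np.cross(x,y)]
    return R,C+n*(L+h)-y*DY+dlat[0]*ex+dlat[1]*ey
def where(s=None):
    s=s or state();R=s['tcp_rot'];o=s['position']+R@[L,DY,0]-C
    ang=np.degrees(np.arctan2(R[:,1]@ey,R[:,1]@ex))
    print('crank est rel shoulder mm: h %.1f ex %.1f ey %.1f'%tuple(1e3*np.array([o@n,o@ex,o@ey])),'tilt',np.round(np.degrees(np.arccos(-R[:,0]@n)),2),'ang',round(ang,2),'Fn %.1f Fx %.1f Fy %.1f Mn %.2f'%(s['force']@n,s['force']@ex,s['force']@ey,s['moment']@n))
E
python3 - <<'E'
from ins import *
s=state();R,p=target(.073);print(p);show(R,p,s);where(s)
E
```

```text
t 5.1167 q [-3.500e+01  4.340e+01  1.004e+02  1.000e-01  3.590e+01 -9.220e+01] p [ 0.5092 -0.221   0.1946] F [1.8 1.8 6.3] M [ 0.47 -0.28 -0.02] o 0.504
[0.5194608  0.04259454 0.34258547]
turn [ -3.96 -25.07  42.37] shift mm [ 10.2 263.6 147.9]
crank est rel shoulder mm: h -13.9 ex -138.0 ey -296.3 tilt 24.84 ang 145.65 Fn 4.8 Fx 4.2 Fy 2.5 Mn -0.19
```

step_arm:
  motion:
    - [[0,0,0,0,0,41,30],[0,0,0,0,0,82,30],[-4,-25,42.4,10,263,148,30],[-4,-25,42.4,10,263,148,30],[-4,-25,42.4,10,263,148,30],[-4,-25,42.4,10,263,148,30],[-4,-25,42.4,10,263,148,30],[-4,-25,42.4,10,263,148,30],[-4,-25,42.4,10,263,148,30],[-4,-25,42.4,10,263,148,30],[-4,-25,42.4,10,263,148,30],[-4,-25,42.4,10,263,148,30]]

```text
time_s: 6.12
position: [0.5184, 0.0418, 0.3411]
tcp_rot: [[0.409, -0.895, -0.182], [0.091, -0.158, 0.983], [-0.908, -0.418, 0.017]]
force: [0.5, -0.9, -4.5]
opening: 0.503
```

Run:
```python
from ins import *
s=state();where(s);R,p=target(.073);show(R,p,s);cap('wrist','w5');cap('scene','s5');crop('s5',150,110,350,260,4)
```

```text
t 6.1167 q [ -10.    25.3  108.4   22.4   25.  -128.8] p [0.5184 0.0418 0.3411] F [ 0.5 -0.9 -4.5] M [-0.03  0.34  0.01] o 0.503
crank est rel shoulder mm: h 72.2 ex -2.6 ey -1.2 tilt 0.3 ang -168.49 Fn -4.2 Fx -1.4 Fy -1.4 Mn -0.01
turn [ 0.1  -0.29 -0.05] shift mm [1.1 0.8 1.5]
```

View pics/s5_c150_110.png

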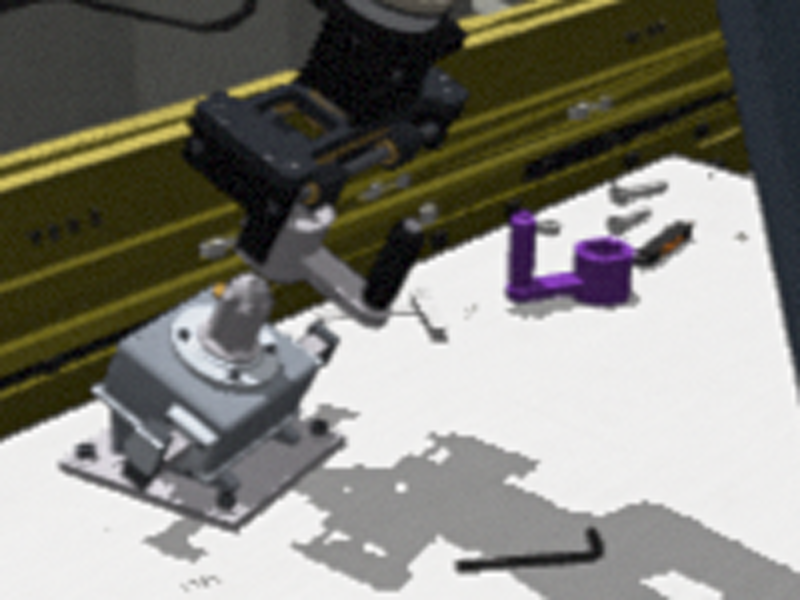

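View pics/w5.png

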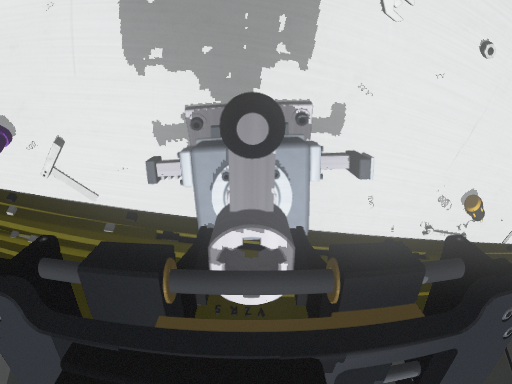

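Run:
```python
from ins import *
s=state()
for h in (.055,.042):
    R,p=target(h);show(R,p,s)
```

```text
t 6.2167 q [ -10.    25.3  108.3   22.4   25.  -128.8] p [0.5189 0.041  0.3413] F [ 0.2  0.4 -4.8] M [ 0.03  0.36 -0.02] o 0.5
turn [ 0.1  -0.22  0.06] shift mm [  8.    3.3 -15.1]
turn [ 0.1  -0.22  0.06] shift mm [ 13.4   4.5 -26.8]
```

step_arm:
  motion:
    - [[0.1,-0.2,0,8,3.2,-15,30],[0.1,-0.2,0,8,3.2,-15,30],[0.1,-0.2,0,10,3.6,-19,30],[0.1,-0.2,0,13.4,4.4,-27,30],[0.1,-0.2,0,13.4,4.4,-27,30]]

```text
time_s: 6.63
position: [0.5326, 0.0458, 0.314]
tcp_rot: [[0.413, -0.892, -0.18], [0.093, -0.156, 0.983], [-0.906, -0.423, 0.018]]
force: [0.0, 0.4, -5.6]
opening: 0.506
```

Run:
```python
from ins import *
s=state();where(s);cap('wrist','w6');cap('scene','s6');crop('s6',170,120,290,220,6)
for h in (.036,.03,.0):
    R,p=target(h);show(R,p,s)
```

```text
t 6.6333 q [  -9.2   28.9  107.8   25.2   21.8 -131.1] p [0.5326 0.0458 0.314 ] F [ 0.   0.4 -5.6] M [0.04 0.43 0.02] o 0.506
crank est rel shoulder mm: h 41.4 ex 0.2 ey 0.3 tilt 0.02 ang -168.58 Fn -5.1 Fx -2.3 Fy -0.1 Mn -0.04
turn [-0.02  0.01  0.02] shift mm [ 2.1  0.2 -5. ]
turn [-0.02  0.01  0.02] shift mm [  4.6   0.8 -10.4]
turn [-0.02  0.01  0.02] shift mm [ 17.    3.6 -37.6]
```

View pics/s6_c170_120.png

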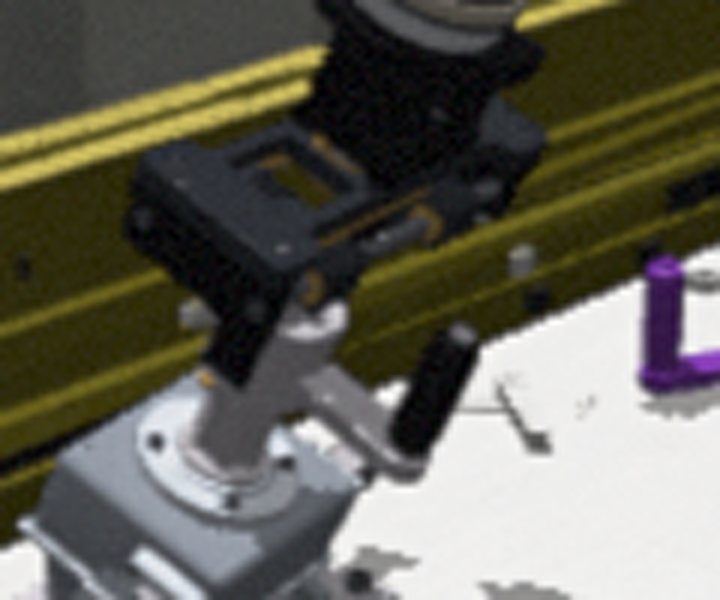

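View pics/w6.png

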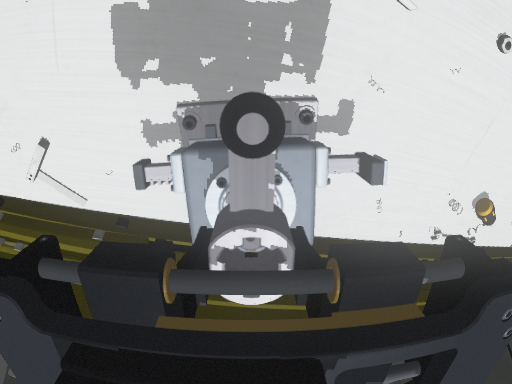

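step_arm:
  motion:
    - [[0,0,0,1.0,0,-2.4,30],[0,0,0,2.1,0.2,-5,30],[0,0,0,3.4,0.5,-7.7,30],[0,0,0,4.6,0.8,-10.4,30],[0,0,0,4.6,0.8,-10.4,30]]

```text
time_s: 7.15
position: [0.5371, 0.047, 0.3044]
tcp_rot: [[0.415, -0.892, -0.181], [0.093, -0.157, 0.983], [-0.905, -0.425, 0.018]]
force: [-0.2, -1.8, -6.4]
opening: 0.506
```

Run:
```python
from ins import *
s=state();where(s)
for h in (.02,.01,.0):
    R,p=target(h);show(R,p,s)
```

```text
t 7.15 q [  -9.    30.2  107.6   26.3   20.7 -132.1] p [0.5371 0.047  0.3044] F [-0.2 -1.8 -6.4] M [-0.29  0.44 -0.1 ] o 0.506
crank est rel shoulder mm: h 30.7 ex 0.6 ey 0.5 tilt 0.1 ang -168.52 Fn -5.5 Fx -2.7 Fy -2.5 Mn -0.01
turn [ 0.01  0.11 -0.02] shift mm [ 4.2  0.5 -9.8]
turn [ 0.01  0.11 -0.02] shift mm [  8.3   1.5 -18.9]
turn [ 0.01  0.11 -0.02] shift mm [ 12.5   2.4 -27.9]
```

step_arm:
  motion:
    - [[0,0,0,1.4,0.2,-3.2,30],[0,0,0,2.8,0.4,-6.4,30],[0,0,0,4.2,0.6,-9.6,30],[0,0,0,5.7,0.9,-12.8,30],[0,0,0,7.1,1.2,-16,30],[0,0,0,8.5,1.5,-19.2,30],[0,0,0,8.5,1.5,-19.2,30]]

```text
time_s: 7.73
position: [0.5458, 0.0487, 0.2849]
tcp_rot: [[0.415, -0.892, -0.181], [0.093, -0.156, 0.983], [-0.905, -0.424, 0.018]]
force: [-0.2, 0.1, -5.7]
opening: 0.502
```

Run:
```python
from ins import *
s=state();where(s)
for h in (.003,.0,-.002):
    R,p=target(h);show(R,p,s)
```

```text
t 7.7333 q [  -8.6   32.7  107.1   28.6   18.8 -134.3] p [0.5458 0.0487 0.2849] F [-0.2  0.1 -5.7] M [-0.05  0.36 -0.03] o 0.502
crank est rel shoulder mm: h 9.3 ex 0.3 ey 0.3 tilt 0.09 ang -168.53 Fn -5.1 Fx -2.5 Fy -0.5 Mn -0.04
turn [-0.02  0.09 -0.02] shift mm [ 2.5  0.4 -5.8]
turn [-0.02  0.09 -0.02] shift mm [ 3.8  0.7 -8.5]
turn [-0.02  0.09 -0.02] shift mm [  4.6   0.8 -10.3]
```

step_arm:
  motion:
    - [[0,0,0,1.2,0.2,-2.8,30],[0,0,0,2.4,0.4,-5.6,30],[0,0,0,3.1,0.5,-7.1,30],[0,0,0,3.8,0.7,-8.6,30],[0,0,0,3.8,0.7,-8.6,30]]

```text
time_s: 8.15
position: [0.5495, 0.0493, 0.2769]
tcp_rot: [[0.415, -0.892, -0.181], [0.093, -0.157, 0.983], [-0.905, -0.425, 0.018]]
force: [-0.4, -0.8, -4.9]
opening: 0.503
```

Run:
```python
from ins import *
s=state();where(s)
```

```text
t 8.15 q [  -8.5   33.7  106.8   29.7   18.  -135.3] p [0.5495 0.0493 0.2769] F [-0.4 -0.8 -4.9] M [0.02 0.43 0.04] o 0.503
crank est rel shoulder mm: h 0.4 ex 0.4 ey 0.1 tilt 0.12 ang -168.52 Fn -4.2 Fx -2.4 Fy -1.3 Mn -0.01
```

Estimated height is 0.4 mm with no contact yet. I'll push on slowly until I feel the shoulder.

step_arm:
  motion:
    - [[0,0,0,0.4,0.1,-0.9,30],[0,0,0,0.4,0.1,-0.9,30],[0,0,0,0.4,0.1,-0.9,30]]

```text
time_s: 8.4
position: [0.5495, 0.0494, 0.2766]
tcp_rot: [[0.416, -0.891, -0.181], [0.093, -0.157, 0.983], [-0.905, -0.425, 0.018]]
force: [-3.9, -1.4, 1.5]
opening: 0.504
```

Run:
```python
from ins import *
s=state();where(s)
```

```text
t 8.4 q [  -8.5   33.7  106.8   29.8   18.  -135.4] p [0.5495 0.0494 0.2766] F [-3.9 -1.4  1.5] M [0.04 0.57 0.03] o 0.504
crank est rel shoulder mm: h 0.2 ex 0.5 ey 0.1 tilt 0.15 ang -168.51 Fn 3.1 Fx -2.9 Fy -1.2 Mn -0.04
```

Run:
```python
from ins import *
p0=target(0,0)[1]
for t in range(0,181,30):
    print(t,np.round((target(0,t+30)[1]-target(0,t)[1])*1e3,2))
print(np.round(-n*36,2),-n*6)
```

```text
0 [-0.05 -0.82 -0.11]
30 [-0.42 -0.67 -0.26]
60 [-0.68 -0.34 -0.34]
90 [-0.75  0.09 -0.33]
120 [-0.63  0.48 -0.24]
150 [-0.34  0.75 -0.08]
180 [0.05 0.82 0.11]
[ 14.88   3.33 -32.61] [ 2.4792507   0.55577436 -5.4354789 ]
```

step_arm:
  motion:
    - [[0,0,0,0.1,0,-0.3,30],[2.48,0.56,-5.44,0.1,-0.15,-0.3,30],[4.96,1.11,-10.87,0.1,-0.3,-0.3,30],[7.44,1.67,-16.31,0.1,-0.5,-0.4,30],[9.92,2.22,-21.74,0.1,-0.65,-0.4,30],[12.4,2.78,-27.18,0.1,-0.8,-0.4,30],[12.4,2.78,-27.18,0.1,-0.8,-0.4,30]]

```text
time_s: 8.98
position: [0.5495, 0.0487, 0.2765]
tcp_rot: [[0.415, -0.862, 0.291], [0.092, 0.358, 0.929], [-0.905, -0.359, 0.228]]
force: [-6.3, -0.5, 4.4]
opening: 0.505
```

Run:
```python
from ins import *
s=state();where(s);cap('wrist','w7')
```

```text
t 8.9833 q [  -8.5   33.7  106.8   29.7   18.  -105.3] p [0.5495 0.0487 0.2765] F [-6.3 -0.5  4.4] M [ 0.05  0.61 -0.04] o 0.505
crank est rel shoulder mm: h 0.2 ex 0.4 ey 0.1 tilt 0.15 ang 161.34 Fn 6.6 Fx -3.9 Fy -0.1 Mn -0.12
```

View pics/w7.png

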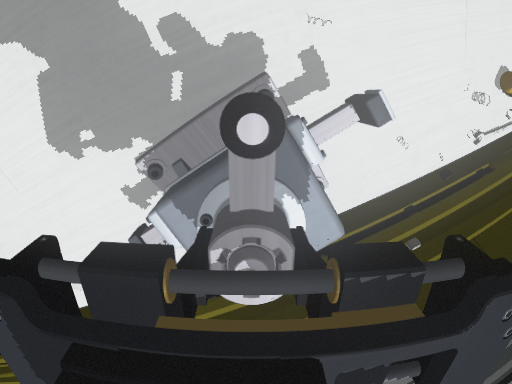

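step_arm:
  motion:
    - [[2.48,0.56,-5.44,-0.1,-0.1,0,30],[4.96,1.11,-10.87,-0.2,-0.25,-0.1,30],[7.44,1.67,-16.31,-0.25,-0.4,-0.15,30],[9.92,2.22,-21.74,-0.3,-0.5,-0.2,30],[12.4,2.78,-27.18,-0.4,-0.7,-0.25,30],[14.87,3.33,-32.6,-0.5,-0.75,-0.3,30],[17.35,3.9,-38.05,-0.7,-0.8,-0.4,30],[19.83,4.45,-43.5,-0.8,-0.9,-0.45,30],[22.3,5.0,-48.9,-0.95,-0.95,-0.5,30],[24.8,5.56,-54.4,-1.1,-1.0,-0.6,30],[24.8,5.56,-54.4,-1.1,-1.0,-0.6,30]]

```text
time_s: 9.95
position: [0.5489, 0.0482, 0.2762]
tcp_rot: [[0.415, -0.179, 0.892], [0.091, 0.984, 0.155], [-0.905, 0.017, 0.425]]
force: [-3.6, 2.0, 6.5]
opening: 0.501
```

Run:
```python
from ins import *
s=state();where(s)
```

```text
t 9.95 q [ -8.6  33.8 106.9  29.7  17.9 -45.4] p [0.5489 0.0482 0.2762] F [-3.6  2.   6.5] M [0.41 0.49 0.13] o 0.501
crank est rel shoulder mm: h 0.2 ex 0.9 ey 0.4 tilt 0.13 ang 101.38 Fn 7.1 Fx -0.7 Fy 2.7 Mn -0.10
```

step_arm:
  motion:
    - [[2.48,0.56,-5.44,-0.1,0,0,30],[4.96,1.11,-10.87,-0.2,0,-0.1,30],[7.44,1.67,-16.31,-0.35,0.05,-0.15,30],[9.92,2.22,-21.74,-0.5,0.05,-0.2,30],[12.4,2.78,-27.18,-0.7,0.1,-0.3,30],[14.87,3.33,-32.6,-0.8,0.2,-0.35,30],[17.35,3.9,-38.05,-1.0,0.3,-0.4,30],[19.83,4.45,-43.5,-1.1,0.4,-0.45,30],[22.3,5.0,-48.9,-1.25,0.5,-0.5,30],[24.8,5.56,-54.4,-1.4,0.6,-0.6,30],[24.8,5.56,-54.4,-1.4,0.6,-0.6,30]]

```text
time_s: 10.87
position: [0.5477, 0.0481, 0.2757]
tcp_rot: [[0.414, 0.683, 0.602], [0.09, 0.627, -0.774], [-0.906, 0.375, 0.198]]
force: [-3.5, -1.0, 6.1]
opening: 0.541
```

Run:
```python
from ins import *
s=state();where(s);cap('scene','s8');crop('s8',150,110,350,260,4);cap('wrist','w8')
```

```text
t 10.8667 q [ -8.6  33.8 107.1  29.7  17.8  14.5] p [0.5477 0.0481 0.2757] F [-3.5 -1.   6.1] M [-0.15  0.39  0.29] o 0.541
crank est rel shoulder mm: h 0.2 ex 1.0 ey -0.4 tilt 0.15 ang 41.46 Fn 7.1 Fx -0.7 Fy -0.4 Mn 0.29
```

View pics/s8_c150_110.png

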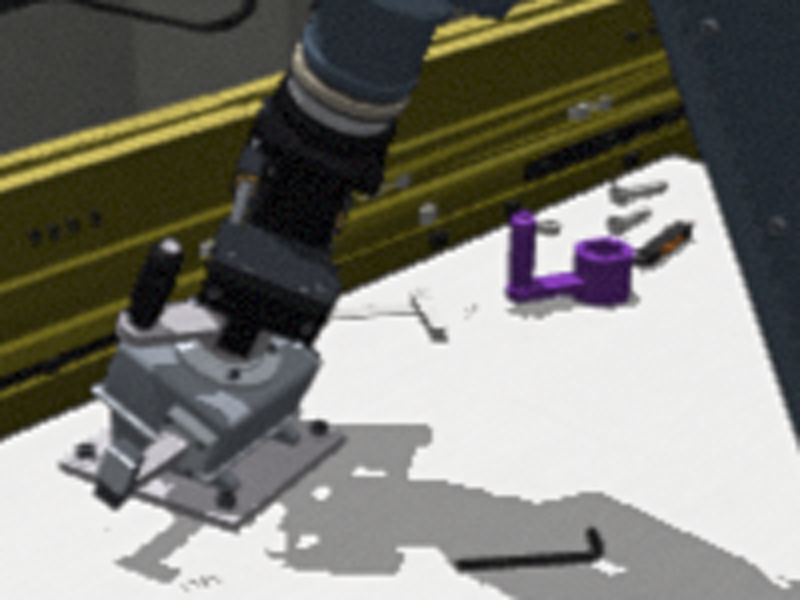

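View pics/w8.png

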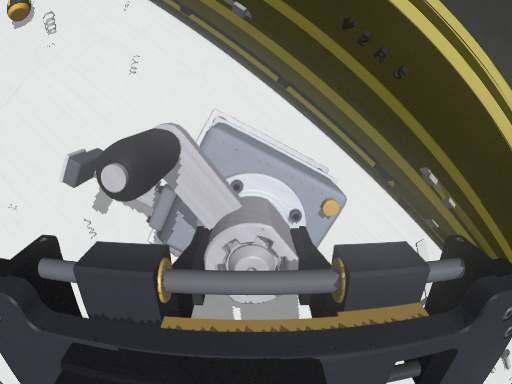

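```bash
python3 - <<'E'
from h import *
k=np.load('stub.npz');C,n=k['C'],k['n']
yaw=np.radians(12.64);ux=np.array([np.cos(yaw),np.sin(yaw),0]);uy=np.array([-ux[1],ux[0],0])
o=C+.025*ux;o[2]=0
for t,f in [('w1',wcloud),('w8',wcloud),('top0',cloud),('s8',cloud),('scene0',cloud)]:
    c=load(t);P=f(c)-o;X=P@ux;Y=P@uy;Z=P[...,2]
    m=(c['range_z']>0)&(Z>.03)&(Z<.1)&(X>-.12)&(X<.05)
    a=m&(Y>.075)&(Y<.16);b=m&(Y<-.075)&(Y>-.16)
    print(t,'left',np.round(np.percentile(Y[a],[50,90,97,99.5])*1e3,1) if a.sum()>5 else None,a.sum(),'right',np.round(np.percentile(Y[b],[.5,3,10,50])*1e3,1) if b.sum()>5 else None,b.sum())
c=cap('top','t8')
E
python3 -c "
from h import *
crop('t8',190,110,290,185,8)"
```

```text
w1 left [ 98.1 109.5 111.6 112.7] 806 right [-104.2 -103.5 -101.5  -93.7] 570
w8 left [127.9 137.1 138.7 139.6] 1227 right None 0
top0 left [ 99.  110.2 112.  112.6] 88 right [-105.  -102.8 -101.4  -91.8] 66
s8 left [132.7 139.7 140.5 141.8] 239 right None 3
scene0 left [109.5 113.4 114.2 115.5] 171 right [-105.8 -103.8 -101.6  -94.3] 68
```

View pics/t8_c190_110.png

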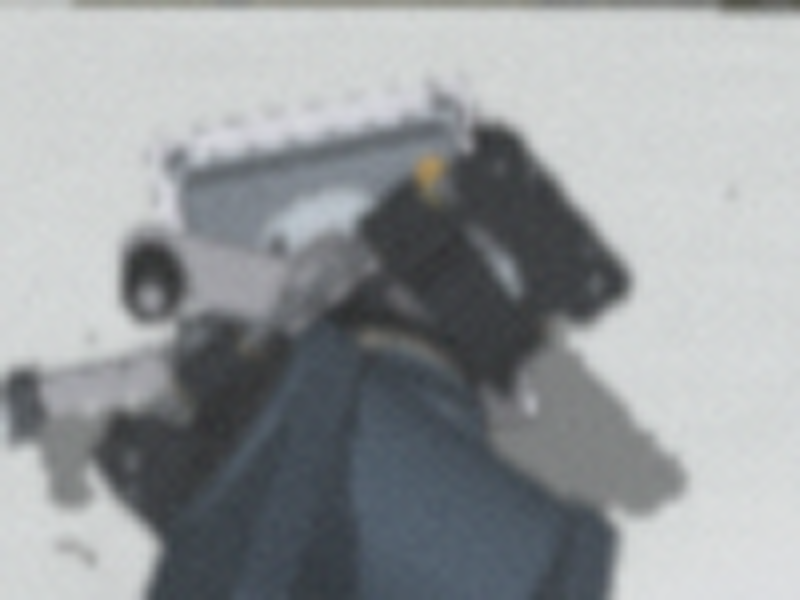

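```bash
cat > hang.py <<'E'
from ins import *
def hang(tag,f=wcloud):
    c=load(tag);P=f(c);m=c['range_z']>0;D=P-C
    h=D@n;X=D@ex;Y=D@ey;r=np.hypot(X,Y)
    q=m&(h>.0795)&(h<.09)&(r>.05)&(r<.1)
    t=np.array([np.median(X[q]),np.median(Y[q])]);
    q2=m&(h>.017)&(h<.026)&(r>.035)&(r<.06)
    print(tag,q.sum(),'handle top r %.1f ang %.2f'%(1e3*np.hypot(*t),np.degrees(np.arctan2(t[1],t[0]))),'arm n',q2.sum(), np.round(np.degrees(np.arctan2(np.median(Y[q2]),np.median(X[q2]))),2) if q2.sum() else '')
if __name__=='__main__':
    for t,f in [('w6',wcloud),('w7',wcloud),('w8',wcloud),('t8',cloud),('s8',cloud)]:hang(t,f)
E
python3 hang.py
```

```text
w6 0 handle top r nan ang nan arm n 0 
w7 4988 handle top r 71.0 ang 159.97 arm n 1640 161.17
w8 3994 handle top r 71.0 ang 76.71 arm n 2069 77.45
t8 37 handle top r 73.6 ang 78.33 arm n 66 79.26
s8 119 handle top r 83.1 ang 122.72 arm n 67 80.3
  return _methods._mean(a, axis=axis, dtype=dtype,
  ret = ret.dtype.type(ret / rcount)
```

step_arm:
  motion:
    - [[0,0,0,0,0,0,66],[0,0,0,0,0,0,66],[0,0,0,0,0,0,66],[0,0,0,0,0,0,66],[0,0,0,0,0,0,66],[0,0,0,0,0,0,66],[-2.5,-0.56,5.44,0.2,0,0,66],[-5,-1.1,10.9,0.4,-0.1,0.1,66],[-7.4,-1.7,16.3,0.5,-0.2,0.2,66],[-9.9,-2.2,21.7,0.7,-0.2,0.2,66],[-12.4,-2.8,27.2,0.8,-0.2,0.3,66],[-14.9,-3.3,32.6,0.9,-0.2,0.4,66]]

```text
time_s: 12.02
position: [0.5483, 0.048, 0.2748]
tcp_rot: [[0.412, 0.195, 0.89], [0.09, 0.963, -0.253], [-0.907, 0.184, 0.38]]
force: [0.2, -0.1, 0.0]
opening: 0.759
```

Run:
```python
from ins import *
from hang import hang
s=state();where(s);cap('wrist','w9');hang('w9')
```

```text
t 12.0167 q [ -8.6  33.9 107.   29.4  17.8 -21.5] p [0.5483 0.048  0.2748] F [ 0.2 -0.1  0. ] M [-0.1   0.18 -0.05] o 0.759
crank est rel shoulder mm: h -0.8 ex -0.1 ey -0.3 tilt 0.19 ang 77.69 Fn -0.0 Fx 0.2 Fy -0.1 Mn -0.02
w9 4728 handle top r 72.0 ang 78.74 arm n 1913 78.65
```

View pics/w9.png

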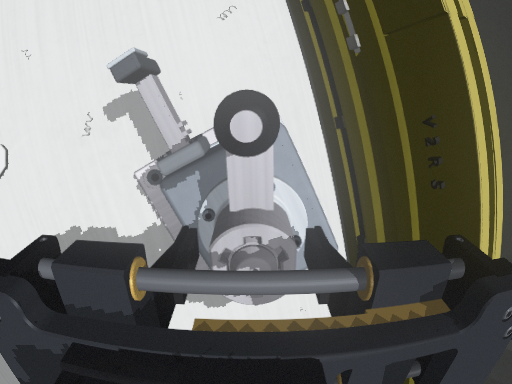

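step_arm:
  motion:
    - [[0,0,0,0,0,0.3,30],[0,0,0,0,0,0.3,30],[0,0,0,0,0,0.3,30],[0,0,0,0,0,0.3,30],[0,0,0,0,0,0.3,30],[0,0,0,0,0,0.3,30],[0,0,0,0,0,0.3,30],[0.8,0.2,-1.8,0.2,0,-0.2,30],[1.7,0.4,-3.6,0.2,0,-0.2,30],[2.5,0.6,-5.4,0.2,0,-0.2,30],[2.5,0.6,-5.4,0.2,0,-0.2,30]]

```text
time_s: 12.98
position: [0.5486, 0.0474, 0.2755]
tcp_rot: [[0.413, 0.286, 0.864], [0.088, 0.932, -0.351], [-0.906, 0.221, 0.36]]
force: [-2.1, -4.5, 5.0]
opening: 0.518
```

Run:
```python
from ins import *
from hang import hang
s=state();where(s);cap('wrist','w10');hang('w10')
```

```text
t 12.9833 q [ -8.6  33.8 107.   29.2  17.8 -15.3] p [0.5486 0.0474 0.2755] F [-2.1 -4.5  5. ] M [-1.36 -0.02  0.88] o 0.518
crank est rel shoulder mm: h -0.3 ex 0.9 ey -1.1 tilt 0.27 ang 71.79 Fn 5.8 Fx 0.3 Fy -3.9 Mn 1.36
w10 5155 handle top r 70.6 ang 77.48 arm n 1852 76.89
```

Twisting raised the moment to 1.36 N m, well above the 0.35 N m friction, and the crank did not move, so it is on the stop. I'll release and withdraw along the stub axis.

step_arm:
  motion:
    - [[0,0,0,0,0,0,87],[0,0,0,0,0,0,87],[0,0,0,0,0,0,87],[0,0,0,0,0,0,87],[0,0,0,0,0,0,87],[0,0,0,0,0,0,87],[0,0,0,0,0,0,87],[0,0,0,0,0,0,87],[0,0,0,0,0,0,87],[0,0,0,-2,-0.5,4.5,87],[0,0,0,-4,-0.9,9,87]]

```text
time_s: 13.95
position: [0.5442, 0.0471, 0.2838]
tcp_rot: [[0.411, 0.292, 0.864], [0.091, 0.93, -0.357], [-0.907, 0.225, 0.355]]
force: [-0.3, 1.1, 0.6]
opening: 1.0
```

Run:
```python
from ins import *
from hang import hang
s=state();where(s);cap('wrist','w11');hang('w11')
```

```text
t 13.95 q [ -8.8  32.7 107.3  28.3  18.8 -14.1] p [0.5442 0.0471 0.2838] F [-0.3  1.1  0.6] M [-0.07  0.13  0.01] o 1.0
crank est rel shoulder mm: h 9.1 ex -0.2 ey -0.1 tilt 0.2 ang 71.39 Fn 0.6 Fx -0.1 Fy 1.2 Mn 0.03
w11 2731 handle top r 75.2 ang 78.99 arm n 1891 77.32
```

View pics/w11.png

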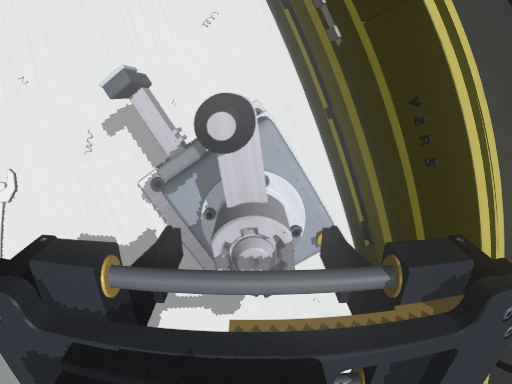

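The fingers are clear and there is no contact force. I'll withdraw 120 mm along the axis.

step_arm:
  motion:
    - [[0,0,0,-8,-1.8,18,87],[0,0,0,-17,-3.8,37,87],[0,0,0,-30,-6.7,66,87],[0,0,0,-50,-11,109,87],[0,0,0,-50,-11,109,87],[0,0,0,-50,-11,109,87],[0,0,0,-50,-11,109,87]]

```text
time_s: 14.58
position: [0.4942, 0.0361, 0.3932]
tcp_rot: [[0.413, 0.291, 0.863], [0.09, 0.93, -0.357], [-0.906, 0.225, 0.357]]
force: [-1.4, 0.2, -0.6]
opening: 0.999
```

Run:
```python
from ins import *
from hang import hang
s=state();where(s);cap('wrist','w12');hang('w12');cap('scene','s12');crop('s12',150,110,350,260,4)
yaw=np.radians(12.64);ux=np.array([np.cos(yaw),np.sin(yaw),0]);uy=np.array([-ux[1],ux[0],0])
o=C+.025*ux;o[2]=0
for t,f in [('w12',wcloud),('s12',cloud)]:
    c=load(t);P=f(c);Q=P-o;X=Q@ux;Y=Q@uy;Z=Q[...,2]
    a=(c['range_z']>0)&(Z>.03)&(Z<.1)&(X>-.12)&(X<.05)&(Y>.1)&(Y<.16)
    print(t,'bar',np.round(np.percentile(Y[a],[90,97,99.5])*1e3,1),a.sum())
    D=P-C;h=D@n;r=np.hypot(D@ex,D@ey);q=(c['range_z']>0)&(r>.0185)&(r<.023)&(h>.03)&(h<.06);print('hub top h',np.round(np.percentile(h[q],[10,50,90])*1e3,1),q.sum())
    q=(c['range_z']>0)&(r<.006)&(h>.03);print('stub tip h',np.round(np.percentile(h[q],[50,95])*1e3,1))
```

```text
t 14.5833 q [-11.3  18.4 108.6  19.   31.2  -5.8] p [0.4942 0.0361 0.3932] F [-1.4  0.2 -0.6] M [-0.12  0.18  0.02] o 0.999
crank est rel shoulder mm: h 129.9 ex 0.1 ey -0.0 tilt 0.15 ang 71.41 Fn -0.0 Fx -1.6 Fy 0.1 Mn 0.05
w12 605 handle top r 75.0 ang 79.28 arm n 657 78.85
w12 bar [136.5 138.6 139.5] 701
hub top h [43.1 44.1 45. ] 627
stub tip h [47.9 49. ]
s12 bar [140.1 141.1 142. ] 182
hub top h [34.3 42.  44.4] 82
stub tip h [46.7 49.2]
```

View pics/s12_c150_110.png

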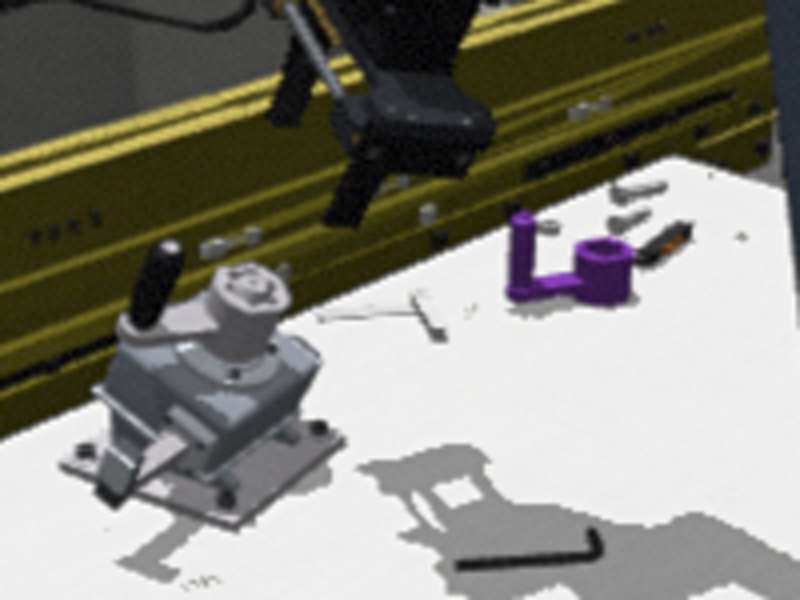

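View pics/w12.png

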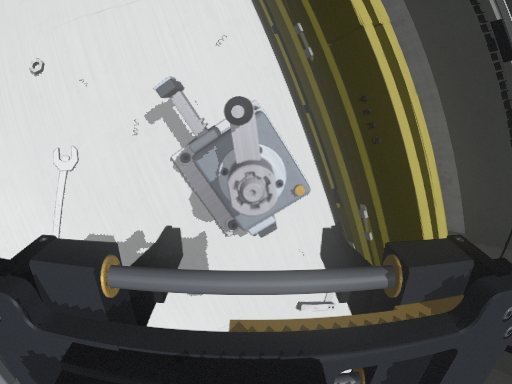

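```bash
python3 -c "
from rig import bot
print(bot.hand_in())"
```

```text
the job is handed in; nothing more can be done
None
```

The crank is on the stub with its hub home, the gauge bar is wound out to its stop, and the job is handed in at about 14.6 s. `hand_in()` gives no verdict, so the success claim rests on my own checks.

**What I did:** I gripped the hub across its flats, matched its splines to the stub and slid it on. I then wound it clockwise about 113°. The stub had started at roughly 1 rad, so less than the full 3 rad was needed.

**Last checks:**
- **Hub home:** its top face is 44.1 mm above the shoulder (44 mm when fully home), with the pilot nose showing through the bore.
- **Bar position:** the outer end measured 139.5 mm from the wrist camera and 142.0 mm from the scene camera, against 140 mm fully out. The two disagree by 2.5 mm, about the stated calibration accuracy.
- **End stop:** twisting further raised the moment to about 1.36 N m, well above the 0.35 N m friction, and the crank did not turn.
- **Release:** the gripper is open, stands 130 mm off, and reads almost no force.

**What went wrong:** near the end of winding the hub slipped about 36° in the grip. The crank had reached its stop while the tool kept turning. I released, re-aligned and gripped again to confirm the stop.

I did not re-measure the bystander tools. The ones in the last pictures look where they were, and no move went near them.

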